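# Re-set the spring clamp of a phone glue-up jig

## Task

The clamp of the phone-gluing jig has been left half set. Draw its carriage right back by the upright post, then bring it up again, gently and from behind only, until the spring nose has pushed the phone home against the end stop and presses it there with about 4 newtons; let go with the play of the post still taken up towards the phone. If you go too far, draw right back and come up again; do not touch the phone itself, and leave the dropper bottle and the screwdriver beside the jig where they are.

Things in the scene. Friction and masses are not known exactly. Their poses are not given: they have to be found in the camera images.
- jig: Fixed aluminium jig, a plate 350 x 100 x 12 mm lying on the bench. Its +x axis runs along the plate from the carriage to the end stop ('forwards'), z is up. Origin on the underside, on the centre line; the plate reaches from x -110 to +240 mm. The phone lies between two low ribs on it.
- carriage (a joint): Grey block 78 x 68 mm, top 31 mm above the bench, sliding along the jig's x between two dark guide bars. Value in m: 0 = right back at its rear end, growing forwards, 0.056 at most. It slides with a steady drag of about 9 N and stays where it is left. It is moved by the post and carries the spring nose.
- front (a point): Middle of the carriage's front face, 22 mm above the bench, in the jig's frame at y 0, x = -0.002 + carriage value. The spring nose, a black pad 34 mm wide on a rod, stands out 27 to 39 mm from it (how far is not known). It gives way 1 mm per 2 N, from no force, 8 mm at most. Its push adds itself to the drag felt at the post; let go, the carriage still stays.
- handle (a joint): Play of the post in the carriage's slot, in m along the jig's x: -0.004 = post bearing on the rear end of the slot (as it drags the carriage back), +0.004 = bearing on the front end (as it pushes the carriage forwards). In between the post moves almost freely (about 0.6 N) and the carriage stays still. 'Taken up' means above +0.0025.
- post (a point): Point on the axis of the upright round steel post, 14 mm in diameter, that stands on the carriage from 31 to 80 mm above the bench and moves it; the point is 60 mm above the bench, and lies in the jig's frame at y 0, x = -0.040 + carriage value + handle value. Nothing on the jig within 90 mm of it is higher than the carriage's top. Its axes are the jig's.
- stop: Dark steel end stop, 12 x 76 mm, 18 mm high, fixed on the jig's plate (somewhere 204 to 216 mm ahead of the jig's origin). Origin under the middle of the face towards the phone, 12 mm above the bench; x as the jig's.
- phone: The phone in the jig, 146 mm long (along x), 71 mm wide, 9 mm thick, about 170 g, lying flat on the plate between two ribs. Origin at the centre of its underside: home against the stop, that is 73 mm behind the stop's origin. At the start it lies 1 to 4 mm short of the stop, and the nose stands clear of it.
- dropper: Bystander: loose white dropper bottle, 38 mm across, 85 mm high, beside the jig. Origin under its middle.
- driver: Bystander: loose screwdriver, 140 mm long, lying beside the jig. Origin under its middle.
Not all that is in view belongs to the job. What is shaped like the phone but green or yellow is not meant.

How it is judged:
On the way:
1. the carriage is drawn right back (within 5 mm of its rear end) (value of joint carriage below 0.005 m), for 0.1 s.
At the end, for the whole second after the job is handed in: The phone lies flat and home against the stop (within 1.5 mm), pressed on it with 2 to 6 N, and the post's play is taken up forwards (handle above +2.5 mm) (contact force between phone and stop between 2 and 6 N and value of joint handle above 0.0025 m and angle between the z axis of phone and the z axis of jig, either way round below 0.05 rad and x of phone in the frame of stop above -0.0745 m); the robot touches nothing.
It fails at once if the phone is pressed against the stop with more than 10 N (contact force between phone and stop above 10 N).
It fails at once if the robot touches the phone (contact force between any of the arm, the fingers and phone above 0.5 N).
It fails at once if the dropper bottle or the screwdriver is moved more than 2 cm (distance of any of dropper, driver from where it was at the start of the episode above 0.02 m).
It also fails if it takes over 58 s, if anything falls off the work surface, if the arm or the gripper's body presses on something with over 40 N, if the wrist force passes 120 N, or if a joint passes its speed limit or range.

## Robot

A 7-joint arm with a two-finger parallel gripper is mounted at the origin on the work surface. World frame = base frame: x ahead of the robot, y to its left, z up, the work surface at z = 0. Lengths are in m, angles in rad, forces in N, time in s.
With the tool pointing down it reaches from about 0.35 to 0.9 m from the base axis. Payload 8.1 kg.
Tool frame: the origin (TCP) lies midway between the tips of the shut fingers; the grasp point (between the pads) lies 19 mm behind it; x points along the fingers, y is the direction in which the jaws open and shut, and the axes are right-handed (so a half turn about x gives the same grasp; the last joint's range is limited). The gripper opens to 92 mm and grips with 3 to 60 N. Pads are 19 mm wide; open, the fingers measure 130 mm over their backs; the gripper's body (75 mm by 190 mm) begins 47 mm behind the grasp point.
Start: joints at [1.132, 0.434, 0.025, 1.573, -0.012, 1.134, -0.075], TCP at [0.206, -0.59, 0.227] pointing down, gripper open.
Joint ranges: [-2.62, 2.62], [-0.44, 2.09], [-1.27, 1.32], [0.08, 2.57], [-1.32, 4.46], [0.12, 2], [-2.74, 2.74]. Speed limits (rad/s): [2.22, 2.22, 3.01, 3.01, 3.14, 3.14, 3.14].

## Interface

Orientations are given as a rotation vector (axis times angle).
In Python, from station import robot gives the robot as it stands.
- The arm moves only by the shell command python3 -m creep 'ROWS' [FORCE]. ROWS is JSON, one flat list of numbers, 5 for each row, row after row: the shift along the tool's x, y, z in cm, then the turn about the tool's x in rad, then the closure in counts, from 0 (fully open) to 255 (shut). A call has 1 to 10 rows; each row shifts and turns the commanded pose from where the row before left it, along the tool's axes as they then stand; what a row does not reach is not made up. A row lasts 1/8 s, in which the tool goes at most 62.5 mm and 10.7 degrees, less where a joint would pass 70% of its speed; a pose out of reach is approached as far as the arm can. A call is refused whole if a number of a shift passes 6.25 or a number of a turn 0.188, either way. A call with a gripper value outside its range is refused whole. The fingers move at their own pace and stop on an object; FORCE is the grip in N (left out, the last holds). Time passes only in rows, so rows that do not move let the fingers close. It gives the time, the measured TCP pose, the force and the opening at its end, in the units of the state.
- robot.read_state(): the state, without advancing time (a new reading comes with each control period).
- robot.snapshot(name): name is "side" or "top"; returns the picture (480x640x3 uint8, blue, green, red); there is no depth.
- robot.camera_params(name): a dict with "fx", "fy", "cx", "cy" (pixels), "distortion" ([k1, k2, p1, p2, k3] as OpenCV has them; the pictures are not rectified), "R" (3x3) and "t" (3): a world point X has camera coordinates R X + t. Camera axes: x right, y down, z forward; pixel columns grow to the right and rows downward; lengths in m; the calibration is good to about 2 mm. A picture is of the moment at which its call begins. camera_params takes no time and is no camera call.
- robot.hand_in(): hands the job in, once; it reports no verdict.
Trained networks look in the newest picture that a camera, given by its name, has taken for a name from the list of things; names that differ only in an ending like _2 or _b are one class to them, and where a whole thing is asked for, a point or a joint stands for the part that bears it (a point fixed in the world has none). Each returns a list of dicts, best first, with "confidence" (0 to 1); they miss things now and then, are a little off and sometimes report something else, mostly with a low value. They report only what shows in the picture. A call takes as long as a camera call. They do not tell look-alikes from the thing itself.
- robot.search_frame(camera, query): "extent" ([left, top, right, bottom] in pixels, round what is visible of it).
- robot.trace(camera, query): "pixels" (480x640 bool, what is visible of it) and "extent" ([left, top, right, bottom] in pixels, round what is visible of it).
The state is a dict: "time_s": time; "joint_positions": joint angles; "joint_vel": joint speeds; "tau": joint torques, N m; "tool_pos": TCP position; "ee_rot": TCP orientation; "wrist_force": force on the tool from outside, world axes, zero at the start; "torque": the same for the moment, N m; "finger_gap": finger opening in m.
Only numpy, scipy, OpenCV 4.12 (cv2) and the standard library are available. Lean on these libraries where they do the work, as an engineer would, in place of code of your own. Each camera call takes 0.05 s, during which the arm holds its last target.

## Working session

There is one attempt and no reset: what is moved stays moved. The work goes in short steps, Python scripts to look and compute and a shell command to move; the robot and the scene stay as the last step left them, time stands still between calls to the robot, and variables do not carry over. Pictures are saved under pics/ and viewed, and the job is handed in when it is done.

```bash
mkdir -p pics; ls; python3 - <<'E'
from station import robot
import cv2
s=robot.read_state(); print({k:(v if isinstance(v,float) else [round(float(x),4) for x in v]) if hasattr(v,'__len__') else v for k,v in s.items()})
for n in("top","side"):
    im=robot.snapshot(n); cv2.imwrite(f"pics/{n}0.png",im)
    p=robot.camera_params(n); print(n,p)
    for q in("jig","carriage","post","phone","stop","dropper","driver"):
        r=robot.search_frame(n,q); print(q,[(round(d["confidence"],2),[round(float(x)) for x in d["extent"]]) for d in r][:3])
E
```

```text
pics
{'time_s': 0.0, 'joint_positions': [1.1324, 0.4352, 0.025, 1.5741, -0.0116, 1.134, -0.0751], 'joint_vel': [0.0014, -0.0003, 0.0002, -0.0014, 0.0007, 0.0005, -0.0017], 'tau': [0.0004, -66.7851, 0.9855, -31.4471, -0.0603, 0.0428, 0.0002], 'tool_pos': [0.2057, -0.5896, 0.226], 'ee_rot': [2.0396, 0.3472, -2.0405], 'wrist_force': [-0.5433, 0.2115, -0.4726], 'torque': [-0.0177, -0.0116, 0.0037], 'finger_gap': 0.09180658837241187}
top {'fx': 447.88369340863983, 'fy': 447.88369340863983, 'cx': 317.1120416405713, 'cy': 240.3825701003872, 'distortion': array([-0.07000423,  0.        ,  0.        ,  0.        ,  0.        ]), 'R': array([[-0.03005828, -0.99923138, -0.02516236],
       [-0.98807738,  0.03350675, -0.15026769],
       [ 0.15099531,  0.02034557, -0.98832509]]), 't': array([-0.06370643,  0.4496161 ,  1.17568139])}
jig [(0.57, [253, 195, 383, 251])]
carriage [(0.74, [327, 200, 368, 229])]
post []
phone [(0.97, [169, 297, 216, 354]), (0.91, [266, 206, 317, 242]), (0.61, [436, 270, 479, 327])]
stop [(0.53, [260, 214, 269, 242])]
dropper [(0.68, [302, 261, 319, 274])]
driver [(0.86, [314, 172, 338, 186])]
side {'fx': 620.8153898070206, 'fy': 620.8153898070206, 'cx': 320.4332856777341, 'cy': 242.85231352564244, 'distortion': array([0.02652407, 0.        , 0.        , 0.        , 0.        ]), 'R': array([[-8.07300457e-01, -5.90140337e-01,  5.96437956e-04],
       [-3.69715208e-01,  5.04974919e-01, -7.79942944e-01],
       [ 4.59974606e-01, -6.29868807e-01, -6.25850340e-01]]), 't': array([0.32862685, 0.29260245, 1.07398411])}
jig [(0.86, [243, 218, 363, 330])]
carriage [(0.72, [257, 257, 320, 318]), (0.63, [304, 221, 347, 262])]
post [(0.68, [321, 217, 332, 241])]
phone [(0.93, [260, 429, 357, 477]), (0.88, [258, 257, 318, 316]), (0.66, [443, 205, 502, 243])]
stop [(0.6, [246, 298, 282, 323])]
dropper [(0.81, [339, 268, 359, 309])]
driver [(0.78, [247, 228, 285, 268])]
```

View pics/top0.png

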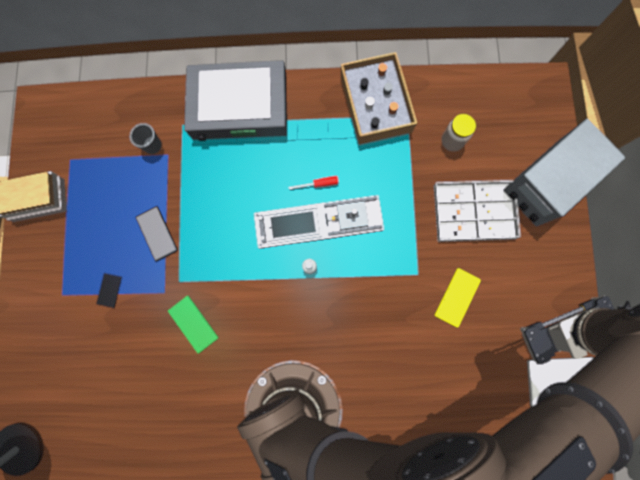

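View pics/side0.png

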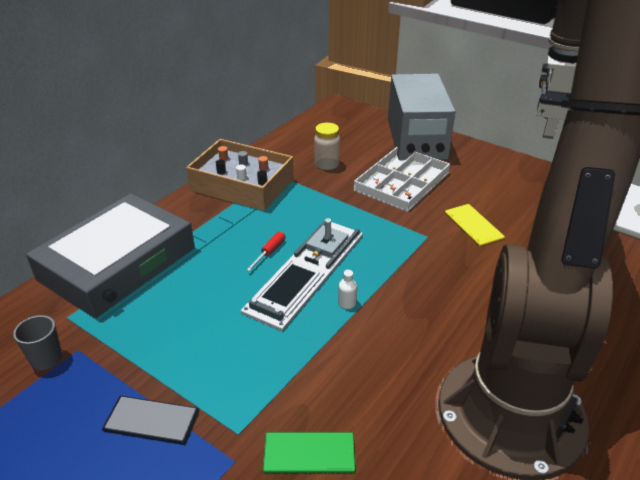

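```bash
python3 - <<'E'
import cv2
a=cv2.imread("pics/top0.png")[165:285,240:400]; b=cv2.imread("pics/side0.png")[205:345,225:385]
cv2.imwrite("pics/top0c.png",cv2.resize(a,(800,600),interpolation=cv2.INTER_CUBIC))
cv2.imwrite("pics/side0c.png",cv2.resize(b,(640,560),interpolation=cv2.INTER_CUBIC))
E
```

```text
(no output)
```

View pics/top0c.png

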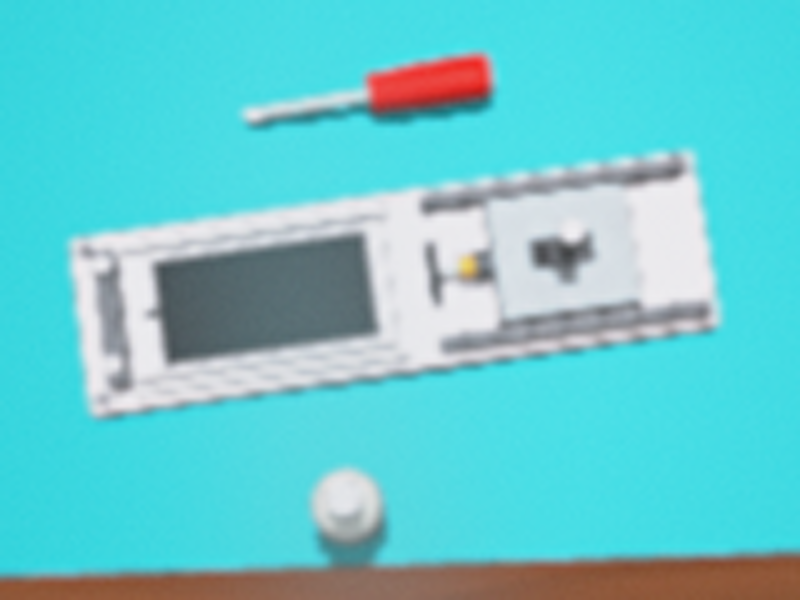

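View pics/side0c.png

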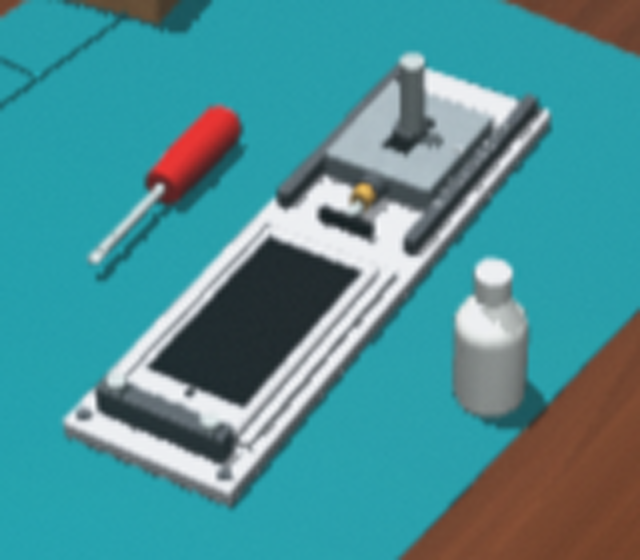

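The top picture shows the jig around (318,222), with its +x end (stop) on the left at about (262,228) and the post at about (354,212). In the side picture the post is at (327,228).

What could be taken for the phone, in top pixels:
- phone in the jig (292,224), white frame with a dark screen between the ribs
- grey phone on the blue mat (155,233)
- green slab (192,324)
- yellow slab (458,297)
- small black slab (109,290)

I choose the one in the jig. The only upright post is the one on the grey carriage, and the crops confirm both. Next I'll fit the jig pose.

```bash
cat > h.py <<'E'
import numpy as np, cv2
from station import robot
from scipy.optimize import least_squares
P={n:robot.camera_params(n) for n in("top","side")}
def proj(n,X):
    p=P[n];K=np.array([[p["fx"],0,p["cx"]],[0,p["fy"],p["cy"]],[0,0,1]])
    return cv2.projectPoints(np.atleast_2d(np.array(X,float)),cv2.Rodrigues(p["R"])[0],p["t"],K,p["distortion"])[0][:,0]
def ray(n,uv,z):
    p=P[n];K=np.array([[p["fx"],0,p["cx"]],[0,p["fy"],p["cy"]],[0,0,1]])
    u=cv2.undistortPoints(np.array([[uv]],float),K,p["distortion"])[0,0]
    d=p["R"].T@np.r_[u,1];c=-p["R"].T@p["t"];return c+d*(z-c[2])/d[2]
def jig2w(g,X):
    X=np.atleast_2d(X);c,s=np.cos(g[2]),np.sin(g[2])
    return np.c_[g[0]+c*X[:,0]-s*X[:,1],g[1]+s*X[:,0]+c*X[:,1],X[:,2]]
E
python3 - <<'E'
from h import *
# plate corners (top face): front-left(+y),front-right... jig +x is ~ world +y => jig +y ~ world -x (towards robot)
C=np.array([[.24,-.05,.012],[.24,.05,.012],[-.11,.05,.012],[-.11,-.05,.012]])
t=np.array([(75,240),(95,415),(715,325),(690,155)])/5+[240,165]-.4
s=np.array([(68,422),(232,497),(548,115),(415,68)])/4+[225,205]-.4
for name,m in(("top",[1,0]),("side",[0,1]),("both",[1,1])):
    f=lambda g:np.r_[m[0]*(proj("top",jig2w(g,C))-t).ravel(),m[1]*(proj("side",jig2w(g,C))-s).ravel()]
    r=least_squares(f,[.5,0,1.5]);print(name,r.x.round(4),np.abs(r.fun).max())
g=r.x;np.save("g.npy",g)
# post top: z .080
pt=ray("top",(574/5+240,231/5+165),.080);ps=ray("side",(411/4+225,62/4+205),.080)
c,sn=np.cos(g[2]),np.sin(g[2]);Ri=np.array([[c,sn],[-sn,c]])
for p in(pt,ps):print("post w",p.round(4),"jig",(Ri@(p[:2]-g[:2])).round(4))
# carriage front top edge mid (z .031) , stop
for nm,cam,uv,z in(("front","top",(492/5+240,265/5+165),.031),("rear","top",(637/5+240,243/5+165),.031),("front","side",(376/4+225,178/4+205),.031),
  ("pad","top",(432/5+240,272/5+165),.026),("stopfacetop","top",(126/5+240,318/5+165),.030),("dropper","top",(347/5+240,500/5+165),.085),("driver","top",(430/5+240,85/5+165),.015)):
    w=ray(cam,uv,z);print(nm,cam,w.round(3),(Ri@(w[:2]-g[:2])).round(4))
st=robot.read_state();print(cv2.Rodrigues(np.array(st["ee_rot"]))[0].round(3))
print("heading",np.degrees(g[2]))
E
```

```text
top [ 0.5111 -0.1472  1.6783] 1.2086531108668623
side [ 0.5091 -0.1449  1.679 ] 2.3635722079978336
both [ 0.5102 -0.1462  1.6789] 2.2629806756935977
post w [ 0.514  -0.1799  0.08  ] jig [-0.0339 -0.0002]
post w [ 0.5158 -0.1761  0.08  ] jig [-0.0303 -0.0023]
front top [ 0.507 -0.138  0.031] [0.0087 0.002 ]
rear top [ 0.517 -0.217  0.031] [-0.0713  0.0011]
front side [ 0.507 -0.131  0.031] [0.0152 0.0016]
pad top [ 0.506 -0.105  0.026] [0.0414 0.0002]
stopfacetop top [0.485 0.063 0.03 ] [0.2103 0.0024]
dropper top [ 0.376 -0.057  0.085] [0.1027 0.1235]
driver top [ 0.614 -0.107  0.015] [ 0.0272 -0.1078]
[[ 0.     0.329 -0.944]
 [-0.    -0.944 -0.329]
 [-1.     0.    -0.   ]]
heading 96.19556817608596
```

```bash
python3 -m creep '[0,0,0,0.114,116, 0,0,0,0.114,116, 0,-3.8,-3.5,0,116, 0,-3.8,-3.5,0,116, 0,-3.8,-3.5,0,116, 0,-3.8,-3.5,0,116, 0,-3.8,-3.5,0,116, 0,-3.8,-3.5,0,116, 0,-3.8,-3.5,0,116, 0,-3.8,-3.5,0,116]' 10
```

```text
time_s: 2.05
tool_pos: [0.4525, -0.2564, 0.227]
ee_rot: [2.166, 0.116, -2.165]
wrist_force: [1.1, -0.4, 0.8]
finger_gap: 0.0502
```

```bash
cat > rel.py <<'E'
from h import *
g=np.load("g.npy");s=robot.read_state();c,sn=np.cos(g[2]),np.sin(g[2]);Ri=np.array([[c,sn],[-sn,c]])
p=np.array(s["tool_pos"]);R=cv2.Rodrigues(np.array(s["ee_rot"]))[0]
F=np.array(s["wrist_force"])
print("t",round(s["time_s"],2),"jig xy",(Ri@(p[:2]-g[:2])).round(4),"z",p[2].round(4),"F jig",(Ri@F[:2]).round(2),F[2].round(2),"gap",round(s["finger_gap"],4))
d=np.r_[jig2w(g,[-.033,-.001,0])[0,:2],.05]-p
print("to post@z.05 in tool cm",(R.T@d*100).round(2),"tooly in jig",(Ri@R[:2,1]).round(4),"toolx",R[:,0].round(3))
E
python3 rel.py
```

```text
t 2.05 jig xy [-0.1033  0.0692] z 0.227 F jig [-0.52 -1.01] 0.83 gap 0.0502
to post@z.05 in tool cm [17.7  -7.05 -7.01] tooly in jig [-1.e+00  5.e-04] toolx [ 0.001 -0.    -1.   ]
```

```bash
python3 -m creep '[0,-3.5,-3.5,0,116, 0,-3.5,-3.5,0,116, 4,0,0,0,116, 4,0,0,0,116, 0,0,0,0,116]' && python3 rel.py; python3 - <<'E'
from h import *
for n in("top","side"):
    im=robot.snapshot(n)
    a=im[150:270,270:430] if n=="top" else im[130:290,220:430]
    cv2.imwrite(f"pics/{n}1.png",cv2.resize(a,None,fx=3.5,fy=3.5,interpolation=cv2.INTER_CUBIC))
E
```

```text
time_s: 2.68
tool_pos: [0.5116, -0.1801, 0.1445]
ee_rot: [2.161, 0.119, -2.173]
wrist_force: [-1.5, 0.6, -0.3]
finger_gap: 0.0501
t 2.67 jig xy [-0.0339  0.0022] z 0.1445 F jig [0.72 1.39] -0.34 gap 0.0501
to post@z.05 in tool cm [ 9.45 -0.07 -0.37] tooly in jig [-1.e+00  2.e-04] toolx [-0.005  0.001 -1.   ]
```

View pics/side1.png

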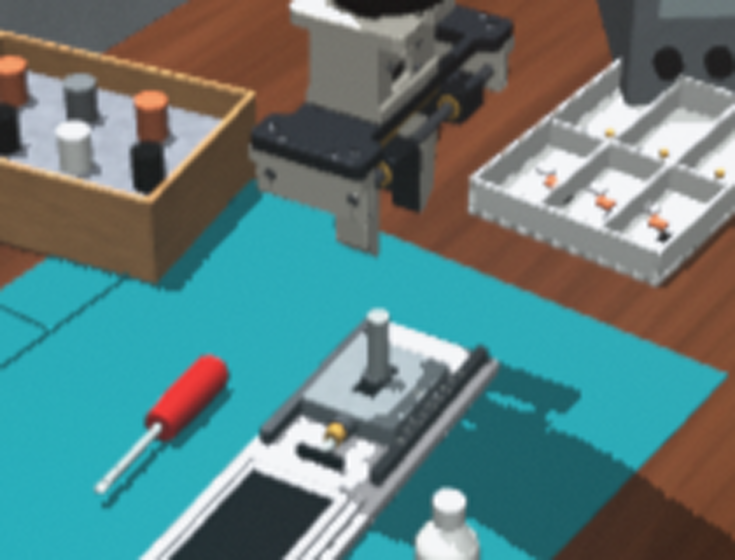

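View pics/top1.png

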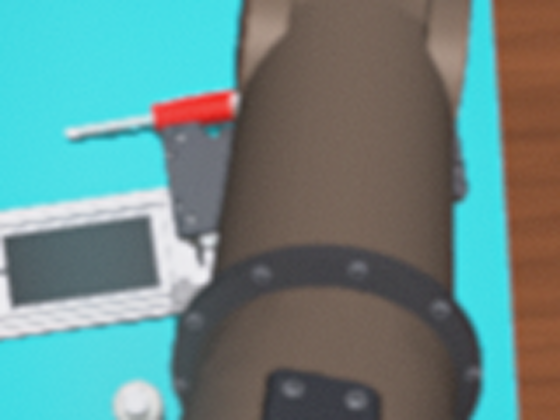

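The side view shows the jaws above the post (crop 375,320), straddling it along the jig, and the bottle and driver are clear. I'll descend.

```bash
python3 -m creep '[3,0,-0.3,0,116, 3,0,0,0,116, 2,0,0,0,116, 0,0,0,0,116]' && python3 rel.py; python3 - <<'E'
from h import *
im=robot.snapshot("side")
cv2.imwrite("pics/side2.png",cv2.resize(im[180:290,240:390],None,fx=5,fy=5,interpolation=cv2.INTER_CUBIC))
E
```

```text
time_s: 3.28
tool_pos: [0.517, -0.1806, 0.0674]
ee_rot: [2.166, 0.116, -2.166]
wrist_force: [-0.2, 0.4, 0.0]
finger_gap: 0.0503
t 3.27 jig xy [-0.035 -0.003] z 0.0674 F jig [0.42 0.12] 0.01 gap 0.0503
to post@z.05 in tool cm [ 1.74 -0.2   0.21] tooly in jig [-1.e+00  8.e-04] toolx [ 0. -0. -1.]
```

View pics/side2.png

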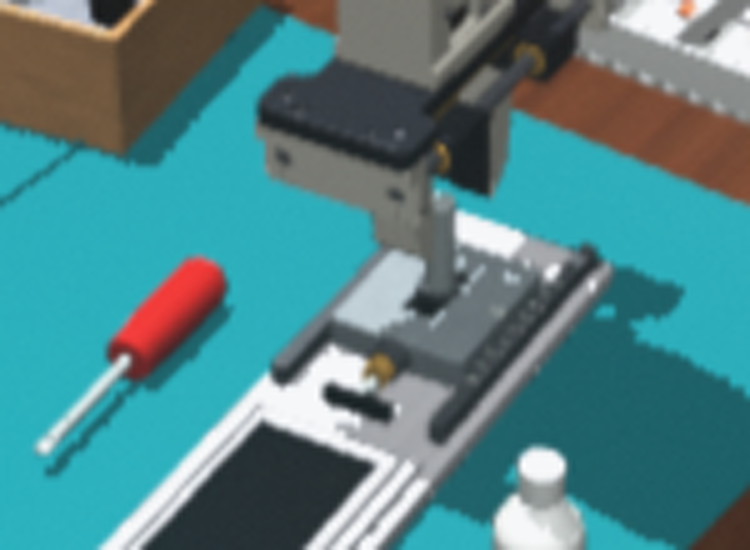

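```bash
python3 - <<'E'
from h import *
g=np.load("g.npy")
for nm,x in(("front tip inner",[-.010,-.003,.067]),("front tip outer",[.009,-.003,.067]),("front tip +y",[-.010,.0065,.067]),("front tip -y",[-.010,-.0125,.067]),("rear tip +y",[-.06,.0065,.067]),("post top",[-.033,0,.08])):
    print(nm,((proj("side",jig2w(g,x))[0]-[240,180])*5).round())
E
```

```text
front tip inner [415. 250.]
front tip outer [393. 273.]
front tip +y [433. 256.]
front tip -y [396. 243.]
rear tip +y [488. 197.]
post top [446. 201.]
```

```bash
python3 -m creep '[1.1,0,0.2,0,116, 1.1,0,0,0,116, 0,0,0,0,116, 0,0.5,0,0,116, 0,0.5,0,0,116]' && python3 rel.py; python3 -m creep '[0,0.3,0,0,116,0,0.3,0,0,116,0,0,0,0,116]' && python3 rel.py
```

```text
time_s: 3.95
tool_pos: [0.5161, -0.191, 0.045]
ee_rot: [2.166, 0.116, -2.165]
wrist_force: [-0.0, -0.7, 0.1]
finger_gap: 0.0502
t 3.95 jig xy [-0.0452 -0.001 ] z 0.045 F jig [-0.71  0.08] 0.07 gap 0.0502
to post@z.05 in tool cm [-0.5  -1.22 -0.  ] tooly in jig [-1.e+00  5.e-04] toolx [ 0. -0. -1.]
time_s: 4.32
tool_pos: [0.5164, -0.1967, 0.0448]
ee_rot: [2.166, 0.116, -2.166]
wrist_force: [0.6, -0.3, -0.3]
finger_gap: 0.0501
t 4.33 jig xy [-0.0509 -0.0007] z 0.0448 F jig [-0.36 -0.61] -0.28 gap 0.0501
to post@z.05 in tool cm [-0.52 -1.79 -0.03] tooly in jig [-1.e+00  8.e-04] toolx [ 0. -0. -1.]
```

```bash
python3 -m creep '[0,0.3,0,0,116,0,0,0,0,116]' && python3 rel.py;  python3 -m creep '[0,0.3,0,0,116,0,0,0,0,116]' && python3 rel.py; python3 -m creep '[0,0.3,0,0,116,0,0,0,0,116]' && python3 rel.py
```

```text
time_s: 4.58
tool_pos: [0.5166, -0.1977, 0.0446]
ee_rot: [2.165, 0.12, -2.167]
wrist_force: [-0.4, 5.2, 1.2]
finger_gap: 0.05
t 4.58 jig xy [-0.0519 -0.0008] z 0.0446 F jig [ 5.19 -0.16] 1.25 gap 0.05
to post@z.05 in tool cm [-0.53 -1.89 -0.02] tooly in jig [-1.     -0.0011] toolx [-0.001  0.002 -1.   ]
time_s: 4.82
tool_pos: [0.5168, -0.1998, 0.0446]
ee_rot: [2.165, 0.122, -2.167]
wrist_force: [-0.1, 7.7, 2.8]
finger_gap: 0.0501
t 4.83 jig xy [-0.054  -0.0008] z 0.0446 F jig [ 7.65 -0.78] 2.76 gap 0.0501
to post@z.05 in tool cm [-0.54 -2.11 -0.02] tooly in jig [-1.     -0.0016] toolx [-0.001  0.003 -1.   ]
time_s: 5.08
tool_pos: [0.5172, -0.2027, 0.0446]
ee_rot: [2.165, 0.122, -2.167]
wrist_force: [-1.3, 7.6, 2.0]
finger_gap: 0.0499
t 5.08 jig xy [-0.0569 -0.0009] z 0.0446 F jig [7.73 0.52] 1.97 gap 0.0499
to post@z.05 in tool cm [-0.54 -2.39 -0.02] tooly in jig [-1.     -0.0017] toolx [-0.001  0.003 -1.   ]
```

```bash
for i in 1 2 ; do :; done; python3 -m creep '[0,0.3,0,0,116,0,0,0,0,116]' >/dev/null && python3 rel.py;  python3 -m creep '[0,0.3,0,0,116,0,0,0,0,116]' >/dev/null&& python3 rel.py; python3 -m creep '[0,0.2,0,0,116,0,0,0,0,116]'>/dev/null && python3 rel.py
```

```text
t 5.33 jig xy [-0.0599 -0.0008] z 0.0446 F jig [7.59 0.95] 3.53 gap 0.0504
to post@z.05 in tool cm [-0.54 -2.69 -0.02] tooly in jig [-1.     -0.0018] toolx [-0.001  0.003 -1.   ]
t 5.58 jig xy [-0.0629 -0.0008] z 0.0445 F jig [7.75 0.44] 2.79 gap 0.0499
to post@z.05 in tool cm [-0.54 -2.99 -0.02] tooly in jig [-1.     -0.0018] toolx [-0.001  0.003 -1.   ]
t 5.83 jig xy [-0.0635 -0.0009] z 0.0445 F jig [11.54  0.76] 4.38 gap 0.05
to post@z.05 in tool cm [-0.54 -3.05 -0.02] tooly in jig [-1.     -0.0028] toolx [-0.002  0.004 -1.   ]
```

```bash
python3 -m creep '[0,0.2,0,0,116,0,0,0,0,116,0,0,0,0,116]' >/dev/null && python3 rel.py; python3 - <<'E'
from h import *
im=robot.snapshot("side")
cv2.imwrite("pics/side3.png",cv2.resize(im[180:300,240:400],None,fx=5,fy=5,interpolation=cv2.INTER_CUBIC))
im=robot.snapshot("top")
cv2.imwrite("pics/top3.png",cv2.resize(im[165:285,240:400],None,fx=5,fy=5,interpolation=cv2.INTER_CUBIC))
E
```

```text
t 6.2 jig xy [-0.0636 -0.0009] z 0.0444 F jig [17.31  0.72] 5.65 gap 0.0497
to post@z.05 in tool cm [-0.54 -3.07 -0.02] tooly in jig [-1.     -0.0043] toolx [-0.002  0.006 -1.   ]
```

View pics/side3.png

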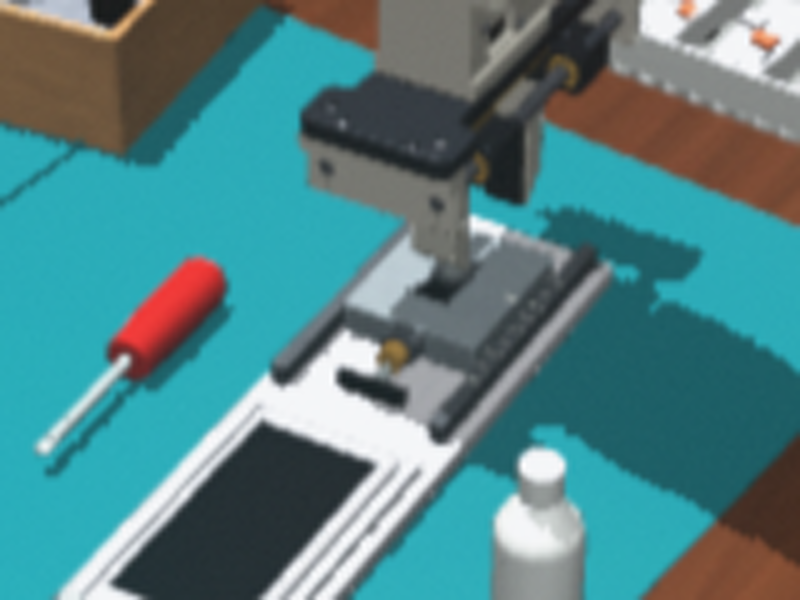

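View pics/top3.png

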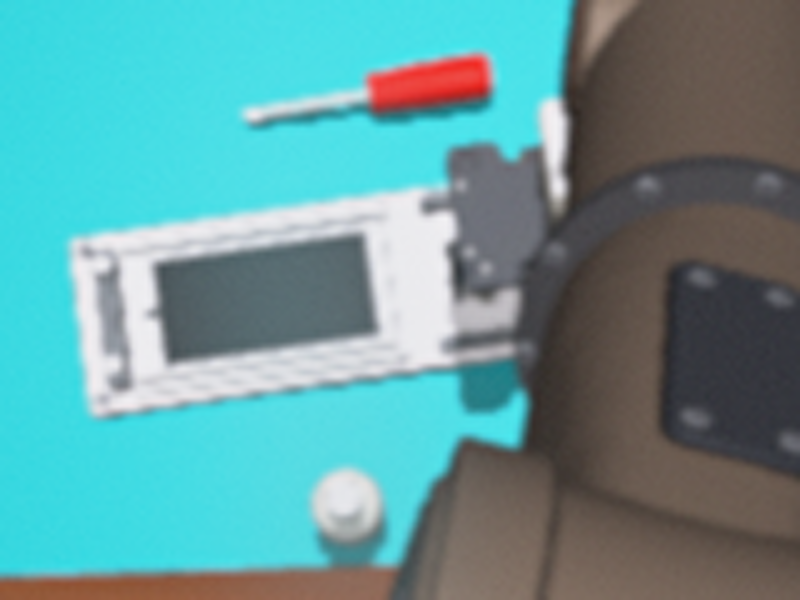

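The carriage is hard against its rear end: TCP stopped at jig x −63.6 mm while the force rose to 17 N, and the side view shows the block about 10 mm further back. Next I bring the rear finger up to the post.

```bash
cat > m.py <<'E'
from h import *
import sys
g=np.load("g.npy");c,sn=np.cos(g[2]),np.sin(g[2]);Ri=np.array([[c,sn],[-sn,c]])
L=[]
for i in range(int(sys.argv[1]) if len(sys.argv)>1 else 5):
    robot.snapshot("side");s=robot.read_state()
    L.append(np.r_[Ri@(np.array(s["tool_pos"])[:2]-g[:2])*1e3,Ri@np.array(s["wrist_force"])[:2],s["wrist_force"][2]])
L=np.array(L);print("t",round(s["time_s"],2),"mean x,y mm, Fx Fy Fz",L.mean(0).round(2),"sd",L.std(0).round(2),"Fx list",L[:,2].round(1))
E
python3 -m creep '[0,-1,0,0,116,0,-1,0,0,116,0,-1,0,0,116,0,-0.6,0,0,116,0,0,0,0,116]' >/dev/null && python3 m.py
```

```text
t 7.17 mean x,y mm, Fx Fy Fz [-34.02  -0.74  -0.32   0.04   0.29] sd [0.17 0.04 0.43 0.46 0.56] Fx list [ 0.1 -1.1 -0.2  0.1 -0.5]
```

```bash
python3 -m creep '[0,-0.3,0,0,116,0,-0.3,0,0,116,0,-0.3,0,0,116,0,-0.3,0,0,116,0,0,0,0,116]' >/dev/null && python3 m.py; python3 -m creep '[0,-0.3,0,0,116,0,-0.3,0,0,116,0,0,0,0,116]' >/dev/null && python3 m.py; python3 -m creep '[0,-0.3,0,0,116,0,-0.3,0,0,116,0,0,0,0,116]' >/dev/null && python3 m.py
```

```text
t 8.05 mean x,y mm, Fx Fy Fz [-21.59  -0.8   -0.13   0.29   0.33] sd [0.1  0.   0.29 0.21 0.46] Fx list [-0.4  0.1 -0.5  0.   0.2]
t 8.68 mean x,y mm, Fx Fy Fz [-17.49  -0.76  -6.37  -0.88  -1.71] sd [0.01 0.01 0.31 0.68 0.41] Fx list [-6.3 -6.1 -6.  -6.6 -6.8]
t 9.3 mean x,y mm, Fx Fy Fz [-11.76  -0.75  -7.7   -0.83  -2.16] sd [0.02 0.02 0.36 0.17 0.59] Fx list [-7.9 -7.3 -7.7 -8.2 -7.3]
```

```bash
python3 -m creep '[0,-0.3,0,0,116,0,-0.3,0,0,116,0,-0.2,0,0,116,0,-0.2,0,0,116,0,0,0,0,116]' >/dev/null && python3 m.py 6; python3 -m creep '[0,-0.1,0,0,116,0,-0.1,0,0,116,0,-0.1,0,0,116,0,0,0,0,116]' >/dev/null && python3 m.py 4; python3 -m creep '[0,-0.1,0,0,116,0,-0.1,0,0,116,0,0,0,0,116]' >/dev/null && python3 m.py 4; python3 -m creep '[0,-0.1,0,0,116,0,-0.1,0,0,116,0,0,0,0,116]' >/dev/null && python3 m.py 4
python3 - <<'E'
from h import *
im=robot.snapshot("top")
cv2.imwrite("pics/top4.png",cv2.resize(im[190:260,250:350],None,fx=8,fy=8,interpolation=cv2.INTER_CUBIC))
im=robot.snapshot("side")
cv2.imwrite("pics/side4.png",cv2.resize(im[220:330,235:365],None,fx=5,fy=5,interpolation=cv2.INTER_CUBIC))
E
```

```text
t 10.22 mean x,y mm, Fx Fy Fz [-1.9  -0.71 -7.96 -0.13 -1.94] sd [0.01 0.03 0.65 0.33 0.46] Fx list [-7.6 -7.  -8.3 -8.1 -7.6 -9.1]
t 10.93 mean x,y mm, Fx Fy Fz [ 0.94 -0.71 -8.88 -0.44 -2.36] sd [0.02 0.02 0.28 0.73 0.36] Fx list [-8.9 -9.1 -9.  -8.4]
t 11.5 mean x,y mm, Fx Fy Fz [ 2.94 -0.7  -8.55  0.21 -2.62] sd [0.02 0.01 0.19 0.48 0.3 ] Fx list [-8.6 -8.8 -8.5 -8.3]
t 12.07 mean x,y mm, Fx Fy Fz [ 4.95 -0.69 -8.2  -0.66 -1.97] sd [0.02 0.01 0.4  0.57 0.38] Fx list [-7.6 -8.7 -8.2 -8.2]
```

View pics/side4.png

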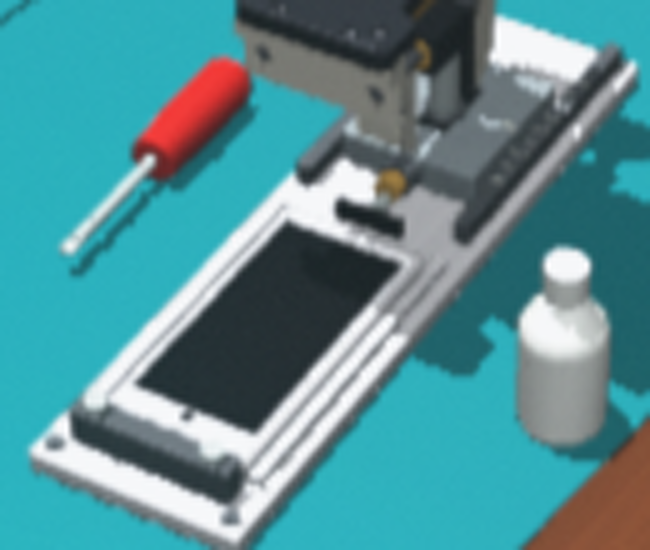

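View pics/top4.png

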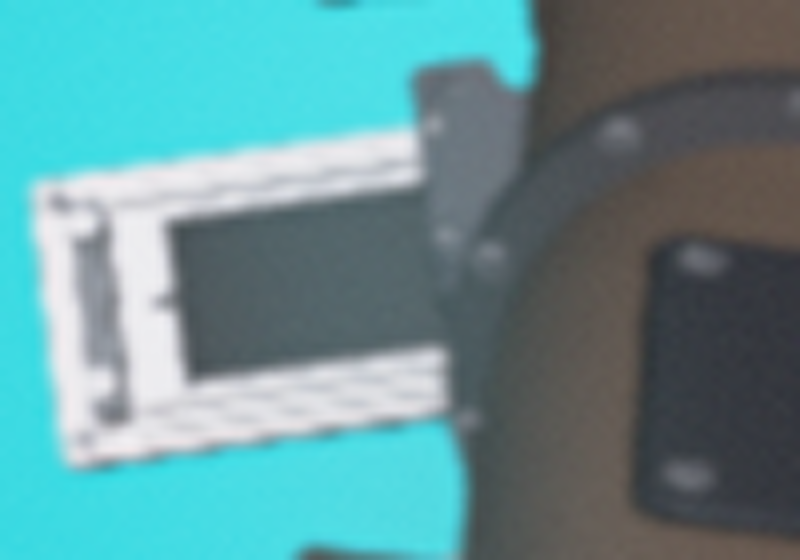

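Side crop: the nose pad at (370,215) stands just behind the phone's rear edge, about 5 mm or less away. The bottle and driver haven't moved. I continue in 1 mm steps.

```bash
python3 -m creep '[0,-0.1,0,0,116,0,0,0,0,116]' >/dev/null && python3 m.py 4;python3 -m creep '[0,-0.1,0,0,116,0,0,0,0,116]' >/dev/null && python3 m.py 4;python3 -m creep '[0,-0.1,0,0,116,0,0,0,0,116]' >/dev/null && python3 m.py 4;python3 -m creep '[0,-0.1,0,0,116,0,0,0,0,116]' >/dev/null && python3 m.py 4
```

```text
t 12.62 mean x,y mm, Fx Fy Fz [ 5.92 -0.7  -8.8  -0.31 -2.42] sd [0.02 0.01 0.34 0.58 0.72] Fx list [-8.6 -8.5 -8.8 -9.4]
t 13.07 mean x,y mm, Fx Fy Fz [ 6.94 -0.68 -8.6  -0.36 -2.49] sd [0.01 0.01 0.32 0.22 0.38] Fx list [-8.8 -8.5 -9.  -8.1]
t 13.53 mean x,y mm, Fx Fy Fz [ 7.92 -0.69 -8.56 -0.22 -1.53] sd [0.01 0.01 0.65 0.26 0.57] Fx list [-9.7 -8.1 -8.2 -8.3]
t 13.97 mean x,y mm, Fx Fy Fz [ 8.95 -0.66 -8.39 -0.37 -2.3 ] sd [0.01 0.02 0.47 0.3  0.46] Fx list [-9.2 -8.  -8.4 -8. ]
```

```bash
python3 -m creep '[0,-0.1,0,0,116,0,0,0,0,116]' >/dev/null && python3 m.py 4;python3 -m creep '[0,-0.1,0,0,116,0,0,0,0,116]' >/dev/null && python3 m.py 4;python3 -m creep '[0,-0.1,0,0,116,0,0,0,0,116]' >/dev/null && python3 m.py 4
```

```text
t 14.43 mean x,y mm, Fx Fy Fz [ 9.94 -0.68 -8.77 -0.02 -2.06] sd [0.01 0.01 0.93 0.3  0.51] Fx list [-9.5 -7.2 -9.1 -9.3]
t 14.88 mean x,y mm, Fx Fy Fz [10.93 -0.67 -8.69 -0.66 -2.05] sd [0.01 0.01 0.39 0.37 0.42] Fx list [-8.8 -8.1 -8.6 -9.2]
t 15.32 mean x,y mm, Fx Fy Fz [11.93 -0.67 -8.44 -0.29 -2.15] sd [0.01 0.01 0.26 0.44 0.19] Fx list [-8.6 -8.8 -8.2 -8.2]
```

```bash
python3 -m creep '[0,-0.1,0,0,116,0,0,0,0,116]' >/dev/null && python3 m.py 4;python3 -m creep '[0,-0.1,0,0,116,0,0,0,0,116]' >/dev/null && python3 m.py 4; python3 - <<'E'
from h import *
im=robot.snapshot("side")
cv2.imwrite("pics/side5.png",cv2.resize(im[240:330,235:335],None,fx=6,fy=6,interpolation=cv2.INTER_CUBIC))
E
```

```text
t 15.78 mean x,y mm, Fx Fy Fz [12.94 -0.66 -8.47 -0.2  -2.06] sd [0.01 0.01 0.11 0.39 0.28] Fx list [-8.6 -8.5 -8.3 -8.4]
t 16.23 mean x,y mm, Fx Fy Fz [13.95 -0.66 -9.12  0.1  -2.03] sd [0.01 0.02 0.16 0.49 0.26] Fx list [-8.9 -9.3 -9.3 -9. ]
```

View pics/side5.png

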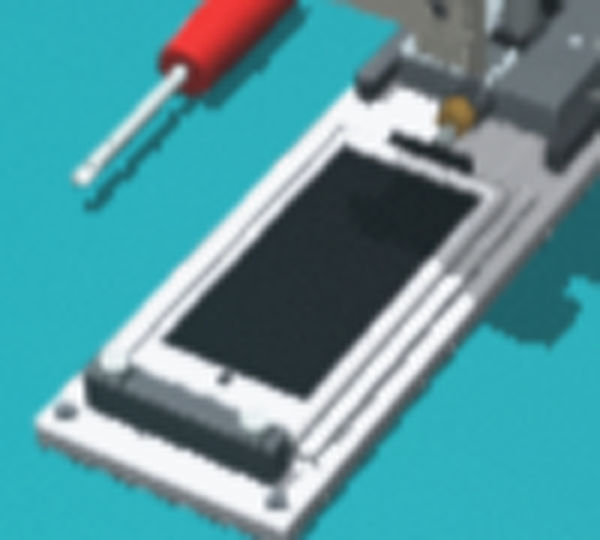

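The pad (430,150) is now almost at the phone's rear edge (420,165). I keep going in 1 mm steps.

```bash
python3 -m creep '[0,-0.1,0,0,116,0,0,0,0,116]' >/dev/null && python3 m.py 4;python3 -m creep '[0,-0.1,0,0,116,0,0,0,0,116]' >/dev/null && python3 m.py 4
```

```text
t 16.73 mean x,y mm, Fx Fy Fz [14.88 -0.67 -8.63 -0.6  -2.07] sd [0.   0.01 0.33 0.34 0.19] Fx list [-8.9 -8.6 -8.1 -8.9]
t 17.18 mean x,y mm, Fx Fy Fz [15.7  -0.65 -9.08  0.08 -2.11] sd [0.   0.   0.3  0.2  0.25] Fx list [-9.3 -9.  -8.6 -9.4]
```

```bash
python3 -m creep '[0,-0.1,0,0,116,0,0,0,0,116]' >/dev/null && python3 m.py 4
```

```text
t 17.62 mean x,y mm, Fx Fy Fz [16.66 -0.66 -9.61 -0.28 -2.32] sd [0.02 0.03 0.15 0.2  0.07] Fx list [-9.7 -9.6 -9.4 -9.8]
```

```bash
python3 -m creep '[0,-0.1,0,0,116,0,0,0,0,116]' >/dev/null && python3 m.py 4
```

```text
t 18.07 mean x,y mm, Fx Fy Fz [ 1.765e+01 -6.600e-01 -9.160e+00  1.000e-02 -1.950e+00] sd [0.02 0.02 0.33 0.41 0.4 ] Fx list [-8.7 -9.4 -9.5 -9. ]
```

```bash
python3 -m creep '[0,-0.1,0,0,116,0,0,0,0,116]' >/dev/null && python3 m.py 4
```

```text
t 18.52 mean x,y mm, Fx Fy Fz [ 1.841e+01 -6.500e-01 -1.002e+01  1.000e-02 -1.900e+00] sd [0.02 0.02 0.67 0.34 0.62] Fx list [ -9.8 -11.1  -9.3  -9.8]
```

```bash
python3 -m creep '[0,-0.1,0,0,116,0,0,0,0,116]' >/dev/null && python3 m.py 4
```

```text
t 18.98 mean x,y mm, Fx Fy Fz [ 19.04  -0.65 -11.88  -0.2   -2.62] sd [0.01 0.01 0.48 0.24 0.69] Fx list [-11.8 -12.3 -12.2 -11.1]
```

```bash
python3 -m creep '[0,-0.1,0,0,116,0,0,0,0,116]' >/dev/null && python3 m.py 8
```

```text
t 19.62 mean x,y mm, Fx Fy Fz [ 19.69  -0.66 -12.73  -0.2   -3.51] sd [0.02 0.02 0.69 0.21 0.5 ] Fx list [-12.4 -13.2 -13.  -11.4 -13.2 -12.2 -13.8 -12.7]
```

Two estimates agree on about 3.3–3.4 N at the stop. I add a last 0.5 mm.

```bash
python3 -m creep '[0,-0.05,0,0,116,0,0,0,0,116]' >/dev/null && python3 m.py 10
```

```text
t 20.38 mean x,y mm, Fx Fy Fz [ 19.91  -0.65 -13.74  -0.2   -3.43] sd [0.01 0.01 0.45 0.36 0.47] Fx list [-14.2 -13.6 -13.8 -14.2 -13.5 -13.7 -13.4 -14.4 -13.7 -12.8]
```

```bash
python3 -m creep '[0,0.3,0,0,116,0,0.4,0,0,116,0,0.5,0,0,116,0,0.5,0,0,116,0,0.4,0,0,116,0,0,0,0,116]' >/dev/null && python3 m.py 4; python3 - <<'E'
from h import *
im=robot.snapshot("side")
cv2.imwrite("pics/side6.png",cv2.resize(im[200:330,235:385],None,fx=5,fy=4.6,interpolation=cv2.INTER_CUBIC))
E
```

```text
t 21.32 mean x,y mm, Fx Fy Fz [ 2.98 -0.75  0.17 -0.17  0.4 ] sd [0.12 0.02 0.55 0.65 0.3 ] Fx list [ 0.7  0.2 -0.7  0.5]
```

View pics/side6.png

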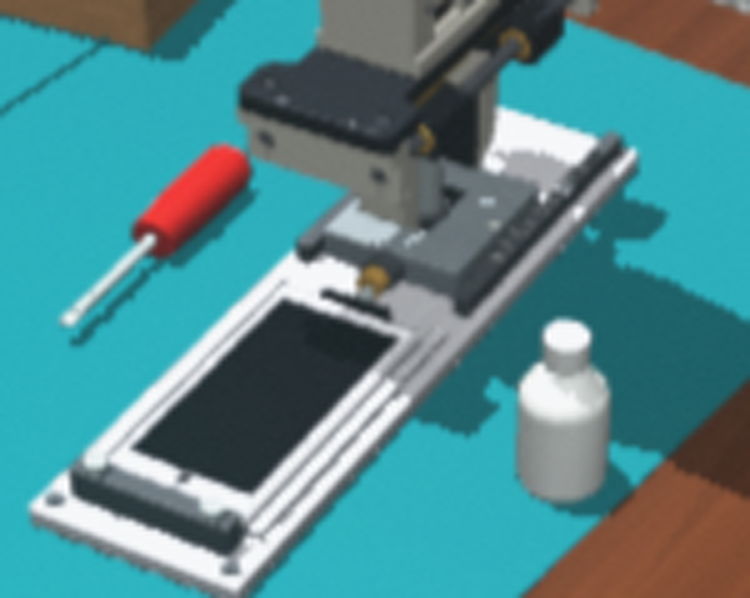

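The force is back to zero, both fingers are clear, and the pad sits against the phone's rear edge (crop 355,300). I lift straight up and look again.

```bash
python3 -m creep '[-2,0,0,0,116,-3,0,0,0,116,-4,0,0,0,116,-4,0,0,0,116,0,5,0,0,116,0,5,0,0,116,0,5,0,0,116,0,5,0,0,116,0,0,0,0,116]'; python3 - <<'E'
from h import *
g=np.load("g.npy")
im=robot.snapshot("side")
cv2.imwrite("pics/side7.png",cv2.resize(im[200:330,235:385],None,fx=5,fy=4.6,interpolation=cv2.INTER_CUBIC))
im=robot.snapshot("top")
cv2.imwrite("pics/top7.png",cv2.resize(im[165:285,240:400],None,fx=5,fy=5,interpolation=cv2.INTER_CUBIC))
E
```

```text
time_s: 22.5
tool_pos: [0.5308, -0.3471, 0.1742]
ee_rot: [2.167, 0.108, -2.169]
wrist_force: [-0.2, 0.5, 0.7]
finger_gap: 0.05
```

View pics/side7.png

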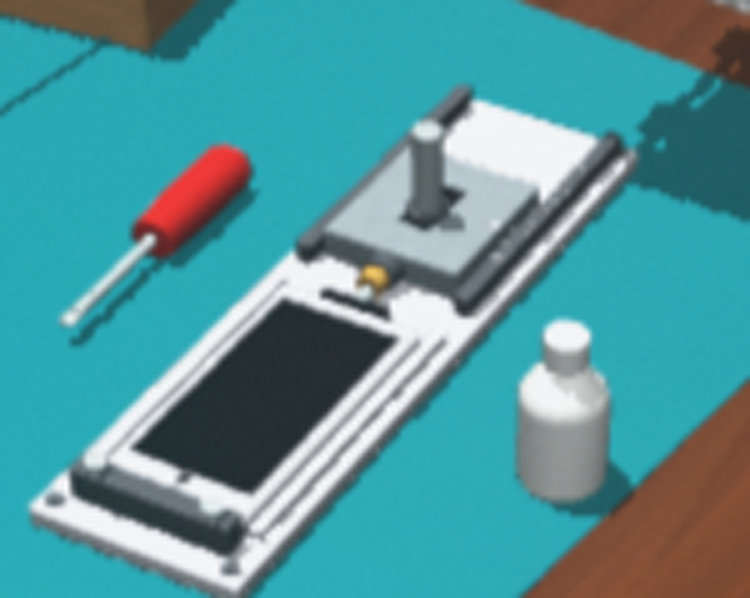

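View pics/top7.png

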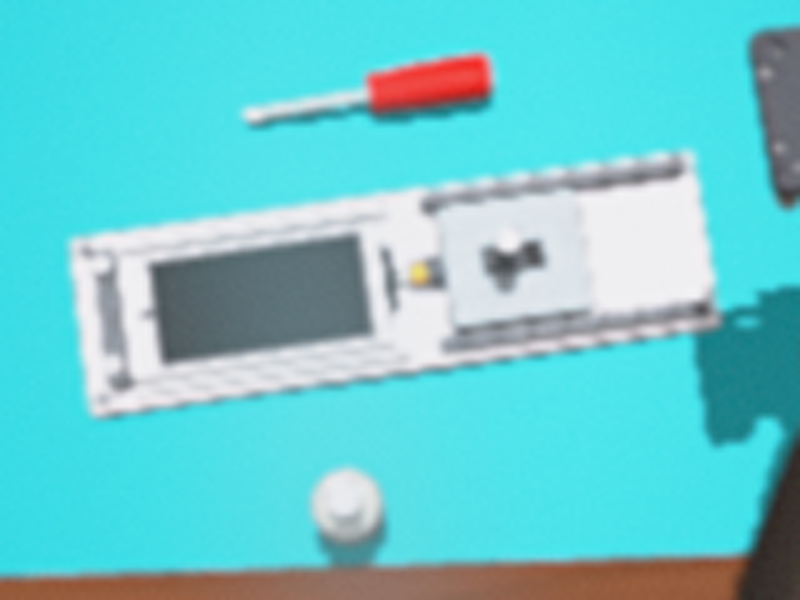

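Both views agree:
- **Post:** it stands at the front end of its slot. In the top crop its distance to the carriage front shrank from 82 to 63 px, which is roughly the full 8 mm of play.
- **Phone:** it moved forward about 1 camera pixel (roughly 2–3 mm) to the stop.
- **Bystanders:** the bottle at (347,505) and the driver at (430,85) are unmoved.

The gripper is clear, so I hand in.

```bash
python3 -c "
from station import robot
print(robot.hand_in(), robot.read_state()['time_s'])"
```

```text
the job is handed in; nothing more can be done
the job is handed in; nothing more can be done
```

The job is handed in, at about 22.6 s of the 58 s allowed. The phone should be home against the stop at about 4 N. I estimated that force and couldn't read it at the stop.

I straddled the post with half-open jaws and drew the carriage back to its rear end, where the force climbed to 17 N with no further travel. The rear finger then pushed it up in small steps. The nose met the phone, slid it about 2–3 mm, and the stop was felt. I added about 1.7 mm of travel, backed straight off and lifted clear.

**Press force:** the last wrist reading was 13.7 N against about 9.3 N while the phone was sliding, so about 4.4 N at the stop. The travel-based estimate was about 3.75 N. The two disagree by about 0.7 N, and both are well inside 2–6 N.

**Final pictures:** they show the post at the front end of its slot, the phone flat against the stop, and the bottle and screwdriver unmoved. The wrist force was near zero after letting go. No check failed. The pictures only resolve about 2–3 mm in the top view, so the phone being home rests mainly on the force rise.

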